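Clock the outlet block of an airbrush compressor and open its tap

TASK

The brass outlet block on the airbrush compressor's rail is only started on its thread: screw it down, clockwise from above, until you feel it begin to squeeze its rubber seal, carry on for at least another quarter turn, and stop the next time its outlet faces squarely to the front of the compressor. Do not go more than a turn and a quarter past the first squeeze, which crushes the seal. Then open the tap beside it by swinging its lever a quarter turn clockwise from above, until it lies along the rail, let go of everything, and leave the other things on the bench where they are.

Things in the scene. Friction and masses are not known exactly. Their poses are not given: they have to be found in the camera images.
- compressor: airbrush compressor, fixed: grey lying tank with a black motor on top and a 32 mm square aluminium outlet rail (top 86 mm above the bench). Origin on the bench below the outlet block's axis; x to the compressor's back (its front, with switch and gauge, is -x), y along the rail towards the tank, z up. The rail ends at y = -65 mm, the tap is at y = 115 mm, the tank begins at y = 252 mm
- outlet_block: brass outlet block: square body 24 x 24 mm, 58 mm tall, turning on a vertical right-hand thread, 2 mm per turn. Origin on its axis at its underside, about 96 mm above the bench; z up. The outlet nipple points along its -x: axis 17 mm and top 26 mm above the origin, mouth 38 mm from the axis. The four flats are free for fingers from 26 to 58 mm above the origin. It stays where it is left
- block_head (a point): centre of the part of the outlet block to grip: on its axis, 42 mm above its origin, 16 mm below its flat top; same axes as the block. Turning takes about 0.03 N m while loose and about 0.3 N m from the first squeeze of the seal on (the step is sudden; the grip then gives by up to 0.1 rad). It starts 0.15 to 0.65 turn before that; how the thread is clocked differs each time
- outlet_mouth (a point): centre of the outlet's open face, 38 mm from the block's axis; same axes as the block (it faces along its own -x): it faces the front when its x axis agrees with the compressor's. It starts pointing anywhere; the right facing is 0.4 to 0.95 turn past the first squeeze, and the outlet may pass the front once before, still loose. The seal bears about 20 N per turn of squeeze, 24 N crushes it
- tap (a joint): tap lever angle in rad: 0 shut (lever points to the compressor's front, across the rail), 1.57 fully open against its stop (lever lies along the rail and points to the tank); grows clockwise seen from above; friction 0.08 N m, stays where it is left
- tap_grip (a point): grip point of the tap's black lever, 52 mm out from its vertical pivot, half-way up. The lever is 12 mm wide, reaches 66 mm from the pivot and stands 104 to 114 mm above the bench; x axis points from its tip to the pivot, z up. The pivot is at x = 0, y = 115 mm of the compressor
- craft_knife: craft knife, 11 mm thick, about 155 mm long along its x, on the cutting mat; leave alone
- figurine_mid (a point): plain grey figurine on a 38 mm round base, 62 mm tall, on the cutting mat; half-way up; leave alone
- small_box: white card box 105 x 70 x 30 mm behind the tap; origin at the centre of its underside; leave alone
- paint_jar_a_mid (a point): glass paint jar 34 mm across, 40 mm tall, behind the rail; half-way up; leave alone
- paint_jar_b_mid (a point): glass paint jar 34 mm across, 40 mm tall, in front of the rail, between outlet block and tap; half-way up; leave alone
- thinner_bottle_mid (a point): clear thinner bottle 44 mm across, 85 mm tall; half-way up; leave alone
- brush_grip (a point): thin paint brush 150 mm long, 8 mm thick, lying; point on its handle; leave alone

How it is judged:
By the outcome, as a careful person would: the job done as asked, in the order asked, and still so for the second after the job is handed in, with the robot touching nothing.
It also fails if it takes over 72 s, if anything falls off the work surface, if the arm or the gripper's body presses on something with over 40 N, if the wrist force passes 120 N, or if a joint passes its speed limit or range.

ROBOT

A 6-joint arm with a two-finger parallel gripper is mounted at the origin on the work surface. World frame = base frame: x ahead of the robot, y to its left, z up, the work surface at z = 0. Lengths are in m, angles in rad, forces in N, time in s.
With the tool pointing down it reaches from about 0.35 to 0.85 m from the base axis. Payload 8.1 kg.
Tool frame: the origin (TCP) lies at the very end of the fingers, on their centre line; the grasp point (between the pads) lies 19 mm behind it (robot.pinch_z is the distance from the TCP to the grasp point, in m); x points along the fingers, z is the direction in which the jaws open and shut, and the axes are right-handed (so a half turn about x gives the same grasp; the last joint's range is limited). The gripper opens to 93 mm and grips with 3 to 60 N. Pads are 15 mm wide; open, the fingers measure 128 mm over their backs; the gripper's body (75 mm by 188 mm) begins 65 mm behind the grasp point.
Start: joints at [-1.25, 0.13, 1.488, -0, 1.523, -0.085], TCP at [0.237, -0.551, 0.219] pointing down, gripper open.
Joint ranges: [-2.96, 2.96], [-0.89, 2.26], [0.02, 2.5], [-1.34, 4.48], [0, 2.73], [-2.66, 2.66]. Speed limits (rad/s): [2.39, 2.39, 2.79, 3.14, 3.14, 3.14].

INTERFACE

Orientations are given as a rotation vector (axis times angle).
In Python, from plant import robot, optics, ticket gives the robot as it stands.
- The arm moves only by the tool jog_arm, never from a script. Its argument "targets" is a list of rows, each a list of 7 numbers: the shift along the tool's x, y, z in cm, then the turn, a rotation vector about the tool's x, y, z in degrees, then the closure, from 0 (fully open) to 1 (shut). In form: [[dx, dy, dz, ax, ay, az, grip], ...]. A call has 1 to 5 rows; each row is the pose to reach, as a shift and turn from the pose measured when the call began, along the tool's axes at that moment; what a row does not reach only later rows make up. A row lasts 1/8 s, in which the tool goes at most 62.5 mm and 10.7 degrees, less where a joint would pass 70% of its speed; a pose out of reach is approached as far as the arm can. A call with a gripper value outside its range is refused whole. The fingers move at their own pace and stop on an object; "squeeze" is the grip in N (left out, the last holds). Time passes only in rows, so rows that repeat a pose let the fingers close. It gives the time, the measured TCP pose, the force and the opening at its end, in the units of the state.
- robot.read_state(): the state, without advancing time (a new reading comes with each control period).
- optics.read_camera(name): name is "side" or "top"; returns a dict with "frame" (420x560x3 uint8, red, green, blue), "vertical_fov" (degrees; the focal length in pixels is half the picture's height over the tangent of half this angle, whatever the lens; pixels are square), "cx", "cy" (the principal point, pixels), "R" (3x3) and "t" (3): a world point X has camera coordinates R X + t. Camera axes: x right, y down, z forward; pixel columns grow to the right and rows downward; lengths in m; the calibration is good to about 2 mm. A picture is of the moment at which its call begins. There is no depth.
- ticket.close_job(): hands the job in, once; it reports no verdict.
The state is a dict: "t": time; "q": joint angles; "dq": joint speeds; "joint_torque": joint torques, N m; "tool_pos": TCP position; "orientation": TCP orientation; "force": force on the tool from outside, world axes, zero at the start; "wrist_torque": the same for the moment, N m; "opening": finger opening in m.
Only numpy, scipy, OpenCV 4.12 (cv2) and the standard library are available. Lean on these libraries where they do the work, as an engineer would, in place of code of your own. Each camera call takes 0.05 s, during which the arm holds its last target.

## Working session

There is one attempt and no reset: what is moved stays moved. The work goes in short steps, Python scripts to look and compute and a tool call to move; the robot and the scene stay as the last step left them, time stands still between calls to the robot, and variables do not carry over. Pictures are saved under pics/ and viewed, and the job is handed in when it is done.

Besides the shell and the picture viewer there is one more tool, called after ">>>" by a JSON object that holds its "method" and its "body". jog_arm: Moves the arm, as the interface text tells. Its arguments: {"type":"object","properties":{"targets":{"type":"array"},"squeeze":{"type":"number"}},"required":["targets"]}

```bash
mkdir -p pics; ls; python3 - <<'E'
from plant import robot, optics, ticket
import cv2,numpy as np
s=robot.read_state(); print(s, robot.pinch_z)
for n in("side","top"):
    c=optics.read_camera(n); cv2.imwrite(f"pics/{n}0.png",c["frame"][:,:,::-1]); 
    np.savez(f"{n}0.npz",**c); print(n,c["vertical_fov"],c["cx"],c["cy"],c["R"],c["t"])
E
```

```text
pics
{'t': 0.0, 'q': array([-1.25040262e+00,  1.31119284e-01,  1.48927162e+00, -1.84520513e-05,
        1.52297137e+00, -8.54167635e-02]), 'dq': array([-7.26885200e-05, -1.12378964e-05, -8.33433888e-04, -7.22428127e-04,
       -8.03406820e-04, -3.41785902e-04]), 'joint_torque': array([ 1.25812967e-03, -5.59845042e+01, -4.91754591e+01,  7.69242737e-02,
        3.55352042e-02, -2.01586627e-04]), 'tool_pos': array([ 0.23668768, -0.55073922,  0.21761665]), 'orientation': array([ 0.90636664,  1.37571813, -0.90458643]), 'force': array([ 0.18789333,  0.28053419, -0.43777019]), 'wrist_torque': array([-0.00753784, -0.04072745, -0.03420692]), 'opening': 0.09269057630701132} 0.0188
side 49.4976327025948 275.11202603617954 202.257832384249 [[-0.98710961 -0.15996024 -0.00522831]
 [-0.09468413  0.61000677 -0.78671891]
 [ 0.12903305 -0.77608276 -0.61728925]] [0.55617955 0.23779985 0.79252706]
top 57.83178132645928 276.6469989531641 204.09961234645633 [[-0.00561115 -0.99996638 -0.00598015]
 [-0.98932217  0.00642218 -0.14560357]
 [ 0.14563708  0.00509929 -0.98932494]] [-0.18814194  0.5924406   0.81718892]
```

View pics/side0.png

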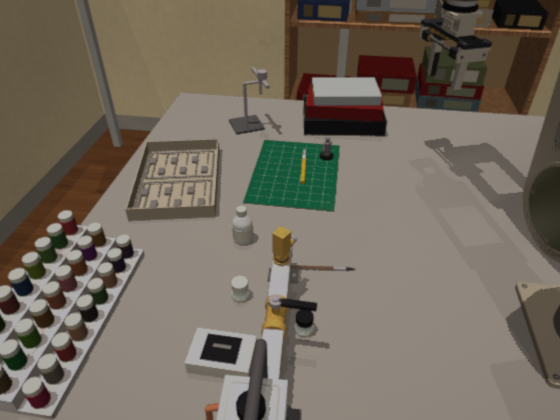

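View pics/top0.png

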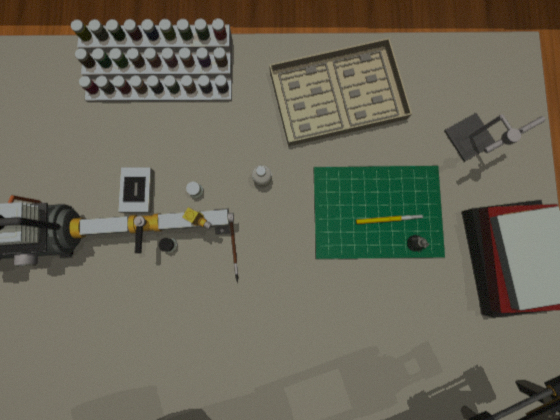

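The side view shows the brass block at about (282,243) and the black lever's tip at about (315,306). The top view shows the block at about (195,217), its nipple pointing down-right to about (210,225), and the lever pointing down from about (139,222) to (139,250). I'll zoom in on both.

```bash
python3 - <<'E'
import cv2
a=cv2.imread("pics/top0.png")[170:290,60:260]; cv2.imwrite("pics/top0z.png",cv2.resize(a,None,fx=4,fy=4,interpolation=cv2.INTER_CUBIC))
a=cv2.imread("pics/side0.png")[210:360,190:370]; cv2.imwrite("pics/side0z.png",cv2.resize(a,None,fx=4,fy=4,interpolation=cv2.INTER_CUBIC))
E
```

```text
(no output)
```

View pics/top0z.png

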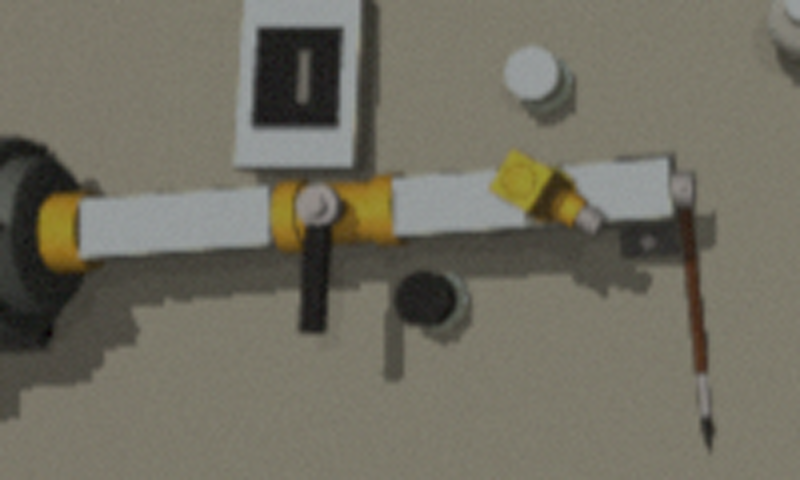

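View pics/side0z.png

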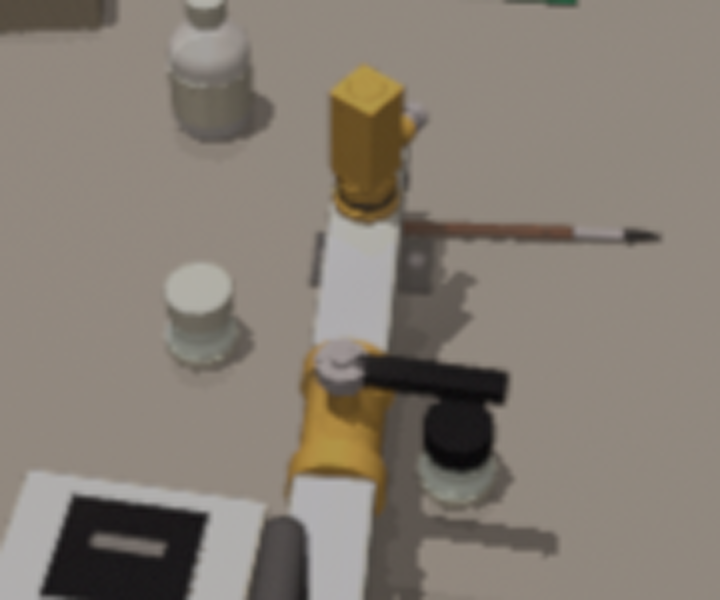

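```bash
cat > h.py <<'E'
import numpy as np,cv2
from scipy.spatial.transform import Rotation as Ro
def cam(n):
    d=np.load(n); return d
def ray(c,uv):
    f=210/np.tan(np.radians(float(c["vertical_fov"]))/2)
    v=np.array([(uv[0]-c["cx"])/f,(uv[1]-c["cy"])/f,1]); R=c["R"]
    return -R.T@c["t"], R.T@v
def plane(c,uv,z):
    o,d=ray(c,uv); return o+d*(z-o[2])/d[2]
def tri(c1,u1,c2,u2):
    o1,d1=ray(c1,u1);o2,d2=ray(c2,u2)
    A=np.stack([d1,-d2],1); k=np.linalg.lstsq(A,o2-o1,rcond=None)[0]
    p,q=o1+k[0]*d1,o2+k[1]*d2; return (p+q)/2,np.linalg.norm(p-q)
def proj(c,X):
    f=210/np.tan(np.radians(float(c["vertical_fov"]))/2)
    p=c["R"]@X+c["t"]; return np.array([c["cx"]+f*p[0]/p[2],c["cy"]+f*p[1]/p[2]])
E
python3 - <<'E'
from h import *
T=cam("top0.npz");S=cam("side0.npz")
zt=lambda x,y:((x+.5)/4-.5+60,(y+.5)/4-.5+170)
zs=lambda x,y:((x+.5)/4-.5+190,(y+.5)/4-.5+210)
np.set_printoptions(precision=4,suppress=True)
ct=[(515,150),(557,172),(535,215),(490,188)]
P=[plane(T,zt(*p),.154) for p in ct]; print(np.array(P),np.mean(P,0))
for i in range(4):
    e=P[(i+1)%4]-P[i]; print(np.linalg.norm(e),np.degrees(np.arctan2(e[1],e[0])))
print("nip",plane(T,zt(593,217),.113+.004))
cs=[(366,67),(405,92),(367,115),(330,90)]
Q=[plane(S,zs(*p),.154) for p in cs]; print(np.array(Q),np.mean(Q,0))
print(tri(T,zt(524,181),S,zs(367,91)))
for e in [((81,199),(668,159)),((81,258),(610,220))]:
    a,b=[plane(T,zt(*p),.086) for p in e]; d=a-b; print("rail",a,b,np.degrees(np.arctan2(d[1],d[0])))
print("tap pivot",plane(T,zt(317,204),.118)," tip",plane(T,zt(313,331),.114),plane(S,zs(506,385),.109))
print("jar b",plane(T,zt(424,298),.04))
E
```

```text
[[ 0.57   -0.0186  0.154 ]
 [ 0.559  -0.0396  0.154 ]
 [ 0.5379 -0.0293  0.154 ]
 [ 0.5513 -0.0069  0.154 ]] [ 0.5546 -0.0236  0.154 ]
0.023670079392555426 -117.77958748569102
0.023460102681203812 154.09211344372176
0.02613165177627744 59.12014992515116
0.022096520136400774 -32.08040605440379
nip [ 0.5403 -0.0508  0.117 ]
[[ 0.5577 -0.0355  0.154 ]
 [ 0.5387 -0.0219  0.154 ]
 [ 0.5527 -0.005   0.154 ]
 [ 0.5708 -0.0182  0.154 ]] [ 0.555  -0.0202  0.154 ]
(array([ 0.5552, -0.0229,  0.1514]), np.float64(0.00039622483793615295))
rail [0.5546 0.2296 0.086 ] [ 0.5742 -0.0846  0.086 ] 93.56725490907411
rail [0.523  0.2274 0.086 ] [ 0.5416 -0.0541  0.086 ] 93.7702336471806
tap pivot [0.5478 0.091  0.118 ]  tip [0.4831 0.0915 0.114 ] [0.4826 0.0925 0.109 ]
jar b [0.5027 0.0574 0.04  ]
```

```bash
cat >> h.py <<'E'
def pose():
    from plant import robot
    s=robot.read_state(); R=Ro.from_rotvec(s["orientation"]).as_matrix(); return s,s["tool_pos"],R
def Rd(phi): # tool down, jaw z at yaw phi deg
    p=np.radians(phi); x=np.array([0,0,-1.]); z=np.array([np.cos(p),np.sin(p),0]); return np.stack([x,np.cross(z,x),z],1)
def delta(pos,phi):
    s,p,R=pose(); d=R.T@(np.array(pos)-p)*100; w=Ro.from_matrix(R.T@Rd(phi)).as_rotvec(degrees=True); return np.round(d,2),np.round(w,1)
def rep():
    s,p,R=pose(); print("t",round(s["t"],2),"p",np.round(p,4),"jaw",round(float(np.degrees(np.arctan2(R[1,2],R[0,2]))),2),"x",np.round(R[:,0],3),"q",np.round(s["q"],3),"F",np.round(s["force"],1),"M",np.round(s["wrist_torque"],3),"op",round(float(s["opening"]),4))
E
python3 -c "
from h import *
rep()
print(pose()[2])
print(delta((.555,-.0225,.219),-29),delta((.555,-.0225,.219),151))"
```

```text
t 0.1 p [ 0.2367 -0.5508  0.2177] jaw -66.75 x [-0.001  0.002 -1.   ] q [-1.25   0.131  1.489 -0.     1.523 -0.085] F [-0.1  0.8 -0.4] M [ 0.017 -0.044  0.003] op 0.093
[[-5.71122344e-04  9.18810310e-01  3.94698983e-01]
 [ 1.62894429e-03  3.94699379e-01 -9.18808874e-01]
 [-9.99998510e-01  1.18190377e-04 -1.72211244e-03]]
(array([ -0.07,  50.1 , -35.97]), array([-37.8,  -0.1,  -0. ])) (array([ -0.07,  50.1 , -35.97]), array([ 1.422e+02, -1.000e-01,  1.000e-01]))
```

>>> {"method": "jog_arm", "body": {"targets": [[0, 5, -3.6, 0, 0, 0, 0], [0, 10, -7.2, 0, 0, 0, 0], [0, 15, -10.8, 0, 0, 0, 0], [0, 20, -14.4, 0, 0, 0, 0], [0, 25, -18, 0, 0, 0, 0]]}}

```text
t: 0.72
tool_pos: [0.3958, -0.2848, 0.2177]
orientation: [0.907, 1.376, -0.905]
force: [0.8, -0.9, -0.2]
opening: 0.0928
```

>>> {"method": "jog_arm", "body": {"targets": [[0, 5, -3.6, -8, 0, 0, 0], [0, 10, -7.2, -16, 0, 0, 0], [0, 15, -10.8, -24, 0, 0, 0], [0, 20, -14.4, -32, 0, 0, 0], [0, 25, -18, -38, 0, 0, 0]]}}

```text
t: 1.35
tool_pos: [0.5551, -0.0188, 0.2178]
orientation: [0.392, 1.537, -0.389]
force: [0.8, -0.7, 0.3]
opening: 0.0928
```

```bash
python3 -c "
from h import *
rep()
print(delta((.555,-.0225,.175),-29))"
```

```text
t 1.35 p [ 0.5551 -0.0188  0.2178] jaw -28.54 x [-0.001  0.002 -1.   ] q [-0.127  0.012  1.614  0.002  1.517  0.371] F [ 0.8 -0.7  0.3] M [-0.052 -0.043 -0.032] op 0.0928
(array([ 4.28, -0.34,  0.17]), array([ 0.5, -0.1, -0.1]))
```

>>> {"method": "jog_arm", "body": {"targets": [[4.3, -0.35, 0.15, 0.5, 0, 0, 0], [4.3, -0.35, 0.15, 0.5, 0, 0, 0]]}}

```text
t: 1.6
tool_pos: [0.5518, -0.0215, 0.1705]
orientation: [0.397, 1.544, -0.397]
force: [-0.0, -0.6, -1.0]
opening: 0.0931
```

```bash
python3 - <<'E'
from h import *
from plant import optics
rep()
for n,(a,b,c,d) in dict(side=(130,310,190,370),top=(130,290,100,300)).items():
    k=optics.read_camera(n); cv2.imwrite(f"pics/{n}1.png",cv2.resize(k["frame"][a:b,c:d,::-1],None,fx=4,fy=4,interpolation=cv2.INTER_CUBIC)[:600])
print(delta((.555,-.0225,.122),-29))
E
```

```text
t 1.6 p [ 0.5518 -0.0215  0.1705] jaw -28.96 x [-0.009  0.003 -1.   ] q [-1.330e-01  3.800e-02  1.674e+00  1.000e-03  1.439e+00  3.730e-01] F [-0.  -0.6 -1. ] M [-0.071 -0.028  0.019] op 0.0931
(array([5.29, 0.07, 0.08]), array([-0.1, -0.2, -0. ]))
```

View pics/side1.png

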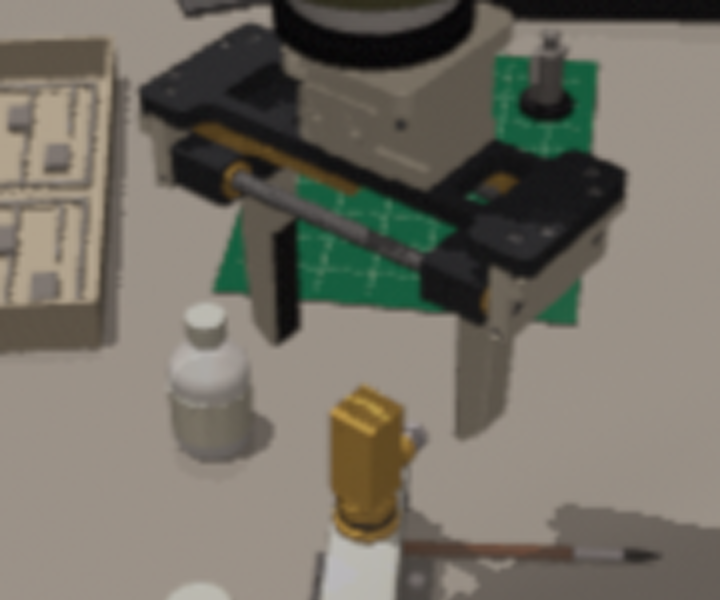

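View pics/top1.png

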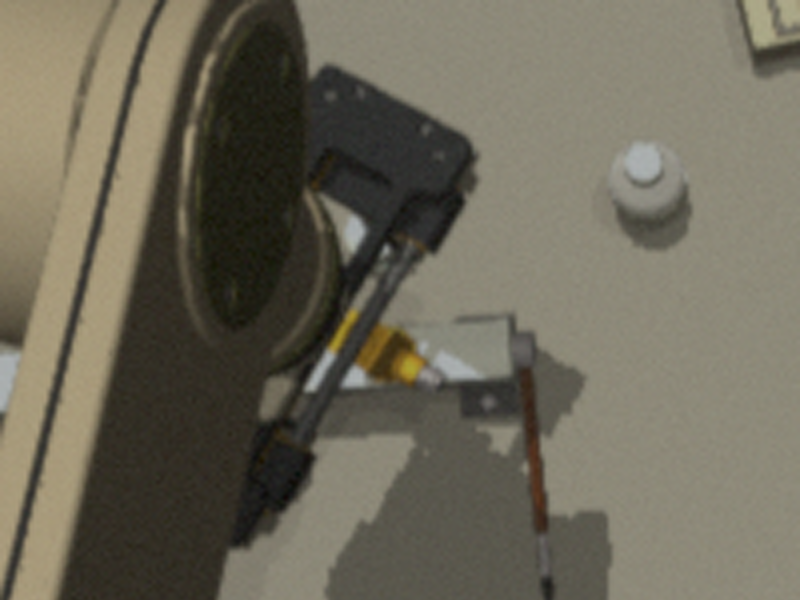

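The fingers stand either side of the block: side view tips at about (275,340) and (475,435), block top at about (366,410). The block still points the way I measured. Descending and gripping next.

>>> {"method": "jog_arm", "body": {"targets": [[2.5, 0.05, 0.05, 0, 0, 0, 0], [4.85, 0.05, 0.1, 0, 0, 0, 0.3], [4.85, 0.05, 0.1, 0, 0, 0, 0.6]], "squeeze": 10}}

```text
t: 2.08
tool_pos: [0.5544, -0.0237, 0.1263]
orientation: [0.4, 1.538, -0.399]
force: [0.3, -0.2, 0.2]
opening: 0.0778
```

```bash
python3 -c "
from h import *
rep()
print(delta((.555,-.0225,.122),-29))"
```

```text
t 2.08 p [ 0.5544 -0.0237  0.1263] jaw -29.17 x [-0.004  0.002 -1.   ] q [-1.360e-01  7.600e-02  1.718e+00  1.000e-03  1.352e+00  3.730e-01] F [ 0.3 -0.2  0.2] M [-0.048 -0.072  0.035] op 0.0778
(array([ 0.43,  0.13, -0.  ]), array([-0.2, -0.3,  0. ]))
```

>>> {"method": "jog_arm", "body": {"targets": [[0.4, 0.1, 0, 0, -0.3, 0, 0.6], [0.4, 0.1, 0, 0, -0.3, 0, 0.6], [0.4, 0.1, 0, 0, -0.3, 0, 1], [0.4, 0.1, 0, 0, -0.3, 0, 1], [0.4, 0.1, 0, 0, -0.3, 0, 1]]}}

```text
t: 2.7
tool_pos: [0.5549, -0.0228, 0.1225]
orientation: [0.399, 1.533, -0.399]
force: [0.1, 0.4, -0.4]
opening: 0.0275
```

```bash
python3 -c "
from h import *
rep()"
```

```text
t 2.7 p [ 0.5549 -0.0228  0.1225] jaw -29.16 x [ 0.001 -0.001 -1.   ] q [-1.330e-01  7.600e-02  1.725e+00 -1.000e-03  1.340e+00  3.760e-01] F [ 0.1  0.4 -0.4] M [ 0.014 -0.089  0.022] op 0.0275
```

>>> {"method": "jog_arm", "body": {"targets": [[0, 0, 0, 0, 0, 0, 1], [0, 0, 0, 0, 0, 0, 1], [0, 0, 0, 0, 0, 0, 1]], "squeeze": 30}}

```text
t: 3.08
tool_pos: [0.5546, -0.0226, 0.1224]
orientation: [0.399, 1.534, -0.399]
force: [-3.5, 1.2, 3.2]
opening: 0.0235
```

```bash
python3 -c "
from h import *
rep()"
```

```text
t 3.08 p [ 0.5546 -0.0226  0.1224] jaw -29.16 x [ 0. -0. -1.] q [-0.133  0.076  1.725 -0.     1.34   0.376] F [-3.5  1.2  3.2] M [0.332 0.731 0.005] op 0.0235
```

>>> {"method": "jog_arm", "body": {"targets": [[0, 0, 0, 8, 0, 0, 1], [0.01, 0, 0, 16, 0, 0, 1], [0.01, 0, 0, 24, 0, 0, 1], [0.02, 0, 0, 32, 0, 0, 1], [0.02, 0, 0, 40, 0, 0, 1]], "squeeze": 45}}

```text
t: 3.7
tool_pos: [0.5537, -0.0217, 0.1221]
orientation: [0.94, 1.36, -0.941]
force: [-6.6, 4.7, 4.9]
opening: 0.0239
```

```bash
python3 -c "
from h import *
rep()"
```

```text
t 3.7 p [ 0.5537 -0.0217  0.1221] jaw -69.4 x [-0.002  0.001 -1.   ] q [-1.320e-01  7.600e-02  1.726e+00  1.000e-03  1.342e+00  1.079e+00] F [-6.6  4.7  4.9] M [0.946 1.258 0.057] op 0.0239
```

>>> {"method": "jog_arm", "body": {"targets": [[0, -0.02, -0.04, 8, 0, 0, 1], [0, -0.02, -0.04, 16, 0, 0, 1], [0, -0.02, -0.04, 24, 0, 0, 1], [0, -0.02, -0.04, 32, 0, 0, 1], [0.01, -0.02, -0.04, 40, 0, 0, 1]]}}

```text
t: 4.32
tool_pos: [0.5535, -0.0205, 0.122]
orientation: [1.458, 1.03, -1.458]
force: [-1.7, 5.1, 2.8]
opening: 0.0234
```

```bash
python3 -c "
from h import *
rep()"
```

```text
t 4.33 p [ 0.5535 -0.0205  0.122 ] jaw -109.64 x [-0.002  0.003 -1.   ] q [-0.131  0.075  1.727  0.002  1.342  1.782] F [-1.7  5.1  2.8] M [1.127 0.437 0.037] op 0.0234
```

>>> {"method": "jog_arm", "body": {"targets": [[0, -0.02, -0.05, 8, 0, 0, 1], [0, -0.02, -0.05, 16, 0, 0, 1], [0, -0.02, -0.05, 24, 0, 0, 1], [0, -0.02, -0.05, 32, 0, 0, 1], [0.01, -0.02, -0.05, 40, 0, 0, 1]]}}

```text
t: 4.95
tool_pos: [0.5541, -0.0193, 0.1219]
orientation: [1.928, 0.522, -1.926]
force: [1.0, 4.3, -0.8]
opening: 0.0239
```

```bash
python3 -c "
from h import *
rep()"
```

```text
t 4.95 p [ 0.5541 -0.0193  0.1219] jaw -149.89 x [-0.     0.003 -1.   ] q [-0.13   0.075  1.727  0.003  1.34   2.486] F [ 1.   4.3 -0.8] M [ 0.849 -0.219  0.025] op 0.0239
```

>>> {"method": "jog_arm", "body": {"targets": [[0, 0, 0, 0, 0, 0, 0.5], [0, 0, 0, 0, 0, 0, 0.5], [-0.8, 0, 0, -4, 0, 0, 0.5], [-0.8, 0, 0, -14, 0, 0, 0.5], [-0.8, 0, 0, -24, 0, 0, 0.5]]}}

```text
t: 5.58
tool_pos: [0.5543, -0.0197, 0.1301]
orientation: [1.651, 0.853, -1.648]
force: [-0.1, 0.0, 0.5]
opening: 0.0466
```

>>> {"method": "jog_arm", "body": {"targets": [[0, 0, 0, -10, 0, 0, 0.5], [0, 0, 0, -20, 0, 0, 0.5], [0, 0, 0, -30, 0, 0, 0.5], [0, 0, 0, -40, 0, 0, 0.5], [0, 0, 0, -50, 0, 0, 0.5]]}}

```text
t: 6.2
tool_pos: [0.5543, -0.0199, 0.1301]
orientation: [1.016, 1.324, -1.012]
force: [1.1, 0.7, -0.5]
opening: 0.0461
```

>>> {"method": "jog_arm", "body": {"targets": [[0, 0, 0, -10, 0, 0, 0.5], [0, 0, 0, -20, 0, 0, 0.5], [0, 0, 0, -30, 0, 0, 0.5], [0, 0, 0, -40, 0, 0, 0.5], [0, 0, 0, -50, 0, 0, 0.5]]}}

```text
t: 6.82
tool_pos: [0.5544, -0.0202, 0.1301]
orientation: [0.337, 1.545, -0.333]
force: [-0.4, -0.2, -0.3]
opening: 0.0465
```

```bash
python3 -c "
from h import *
rep()
print(delta((.5544,-.0195,.1225),30.1))
from plant import optics
k=optics.read_camera('side'); cv2.imwrite('pics/side2.png',cv2.resize(k['frame'][190:290,210:360,::-1],None,fx=5,fy=5,interpolation=cv2.INTER_CUBIC))
"
```

```text
t 6.83 p [ 0.5544 -0.0202  0.1301] jaw -24.5 x [ 0.     0.002 -1.   ] q [-0.131  0.068  1.719  0.003  1.355  0.297] F [-0.4 -0.2 -0.3] M [-0.01  -0.057 -0.004] op 0.0465
(array([ 0.76,  0.06, -0.03]), array([-54.6,   0. ,  -0.1]))
```

View pics/side2.png

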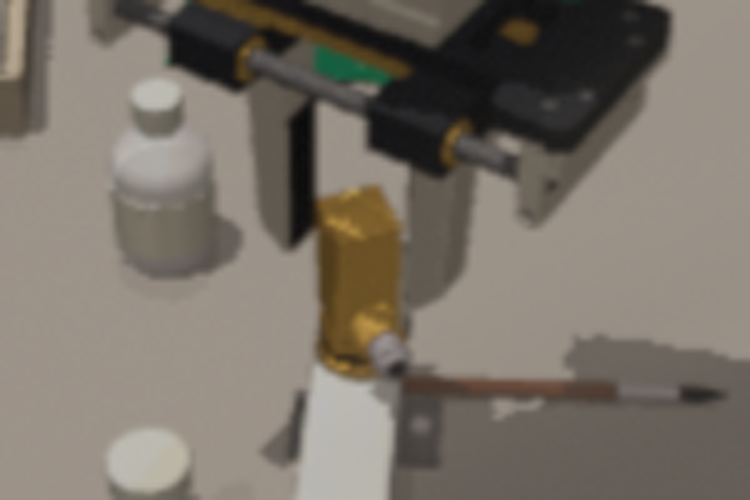

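The side view shows the nipple at about (390,355), pointing towards the tap and slightly to the front. That fits a 120° turn. Finishing the rewind and regripping.

>>> {"method": "jog_arm", "body": {"targets": [[0, 0, 0, -10, 0, 0, 0.5], [0, 0, 0, -20, 0, 0, 0.5], [0, 0.06, -0.03, -30, 0, 0, 0.5], [0, 0.06, -0.03, -40, 0, 0, 0.5], [0, 0.06, -0.03, -50, 0, 0, 0.5]]}}

```text
t: 7.5
tool_pos: [0.5544, -0.0197, 0.1301]
orientation: [-0.358, 1.54, 0.361]
force: [0.1, -0.4, -0.6]
opening: 0.0466
```

>>> {"method": "jog_arm", "body": {"targets": [[0.4, 0, 0, -4.6, 0, 0, 0.5], [0.8, 0, 0, -4.6, 0, 0, 0.5], [0.8, 0, 0, -4.6, 0, 0, 1], [0.8, 0, 0, -4.6, 0, 0, 1], [0.8, 0, 0, -4.6, 0, 0, 1]]}}

```text
t: 8.12
tool_pos: [0.5546, -0.0197, 0.1223]
orientation: [-0.42, 1.528, 0.423]
force: [-0.8, 0.6, -0.4]
opening: 0.0237
```

>>> {"method": "jog_arm", "body": {"targets": [[0, 0, 0, 0, 0, 0, 1], [0, 0, 0, 0, 0, 0, 1]], "squeeze": 60}}

```text
t: 8.38
tool_pos: [0.5546, -0.0197, 0.1223]
orientation: [-0.42, 1.528, 0.423]
force: [0.4, -0.0, -1.0]
opening: 0.0237
```

```bash
python3 -c "
from h import *
rep()
"
```

```text
t 8.38 p [ 0.5546 -0.0197  0.1223] jaw 30.81 x [ 0.001  0.002 -1.   ] q [-0.129  0.075  1.727  0.002  1.34  -0.668] F [ 0.4 -0.  -1. ] M [ 0.014 -0.155 -0.07 ] op 0.0237
```

>>> {"method": "jog_arm", "body": {"targets": [[0, 0, 0, 8, 0, 0, 1], [0, 0, 0, 16, 0, 0, 1], [0.01, 0, 0, 24, 0, 0, 1], [0.02, 0, 0, 32, 0, 0, 1]]}}

```text
t: 8.88
tool_pos: [0.5552, -0.0196, 0.1222]
orientation: [0.022, 1.568, -0.018]
force: [3.2, 0.8, -2.5]
opening: 0.0236
```

```bash
python3 -c "
from h import *
rep()
"
```

```text
t 8.88 p [ 0.5552 -0.0196  0.1222] jaw -1.45 x [ 0.002  0.002 -1.   ] q [-0.129  0.075  1.726  0.003  1.338 -0.105] F [ 3.2  0.8 -2.5] M [ 0.09  -0.639  0.088] op 0.0236
```

>>> {"method": "jog_arm", "body": {"targets": [[0.01, 0, 0, 8, 0, 0, 1], [0.02, 0, 0, 16, 0, 0, 1], [0.03, 0, 0, 24, 0, 0, 1], [0.03, 0, 0, 32, 0, 0, 1]]}}

```text
t: 9.38
tool_pos: [0.5558, -0.0197, 0.1221]
orientation: [0.463, 1.518, -0.458]
force: [3.8, -0.4, -3.5]
opening: 0.0238
```

```bash
python3 -c "
from h import *
rep()
"
```

```text
t 9.38 p [ 0.5558 -0.0197  0.1221] jaw -33.72 x [ 0.004  0.002 -1.   ] q [-0.129  0.075  1.726  0.003  1.336  0.459] F [ 3.8 -0.4 -3.5] M [-0.172 -0.666  0.056] op 0.0238
```

>>> {"method": "jog_arm", "body": {"targets": [[0.01, 0, 0, 8, 0, 0, 1], [0.03, 0, 0, 16, 0, 0, 1], [0.04, 0, 0, 24, 0, 0, 1], [0.05, 0, 0, 32, 0, 0, 1]]}}

```text
t: 9.88
tool_pos: [0.5562, -0.0202, 0.1218]
orientation: [0.897, 1.375, -0.892]
force: [2.3, -2.3, -0.9]
opening: 0.0241
```

```bash
python3 -c "
from h import *
rep()
"
```

```text
t 9.88 p [ 0.5562 -0.0202  0.1218] jaw -65.97 x [ 0.005  0.001 -1.   ] q [-0.13   0.076  1.726  0.002  1.335  1.022] F [ 2.3 -2.3 -0.9] M [-0.467 -0.303  0.26 ] op 0.0241
```

The torque stepped up to 0.26 N m between 185° and 217° of turn, so the first squeeze came at about 0.51–0.60 turn. The front facing at about 417° is then about 0.6 turn past it, which agrees with the given range. Continuing.

>>> {"method": "jog_arm", "body": {"targets": [[0, 0, 0, 8, 0, 0, 1], [0.01, 0, 0, 16, 0, 0, 1], [0.02, 0, 0, 24, 0, 0, 1], [0.02, 0, 0, 32, 0, 0, 1], [0.03, 0, 0, 40, 0, 0, 1]]}}

```text
t: 10.5
tool_pos: [0.5563, -0.0209, 0.1217]
orientation: [1.417, 1.058, -1.411]
force: [0.2, -3.9, 0.8]
opening: 0.0239
```

```bash
python3 -c "
from h import *
rep()
"
```

```text
t 10.5 p [ 0.5563 -0.0209  0.1217] jaw -106.23 x [ 0.005 -0.    -1.   ] q [-0.13   0.076  1.726  0.     1.334  1.724] F [ 0.2 -3.9  0.8] M [-0.648  0.091  0.265] op 0.0239
```

>>> {"method": "jog_arm", "body": {"targets": [[0, 0, 0, 8, 0, 0, 1], [0.01, 0, 0, 16, 0, 0, 1], [0.01, 0, 0, 24, 0, 0, 1], [0.02, 0, 0, 32, 0, 0, 1], [0.02, 0, 0, 40, 0, 0, 1]]}}

```text
t: 11.12
tool_pos: [0.5559, -0.0216, 0.1215]
orientation: [1.891, 0.566, -1.885]
force: [-2.6, -2.7, 1.8]
opening: 0.0237
```

```bash
python3 -c "
from h import *
rep()
"
```

```text
t 11.12 p [ 0.5559 -0.0216  0.1215] jaw -146.49 x [ 0.004 -0.001 -1.   ] q [-1.300e-01  7.600e-02  1.727e+00 -1.000e-03  1.335e+00  2.427e+00] F [-2.6 -2.7  1.8] M [-0.471  0.578  0.238] op 0.0237
```

>>> {"method": "jog_arm", "body": {"targets": [[0, 0, 0, 0, 0, 0, 0.5], [0, 0, 0, 0, 0, 0, 0.5], [-0.8, 0, 0, -4, 0, 0, 0.5], [-0.8, 0, 0, -14, 0, 0, 0.5], [-0.8, 0, 0, -24, 0, 0, 0.5]]}}

```text
t: 11.75
tool_pos: [0.5561, -0.0215, 0.1297]
orientation: [1.61, 0.887, -1.604]
force: [-0.9, -0.2, -0.2]
opening: 0.0465
```

>>> {"method": "jog_arm", "body": {"targets": [[0, 0, 0, -10, 0, 0, 0.5], [0, 0, 0, -20, 0, 0, 0.5], [0, 0, 0, -30, 0, 0, 0.5], [0, 0, 0, -40, 0, 0, 0.5], [0, 0, 0, -50, 0, 0, 0.5]]}}

```text
t: 12.38
tool_pos: [0.5562, -0.0214, 0.1297]
orientation: [0.969, 1.34, -0.967]
force: [0.2, 0.4, -0.3]
opening: 0.0466
```

>>> {"method": "jog_arm", "body": {"targets": [[0, 0, 0, -10, 0, 0, 0.5], [0, 0, 0, -20, 0, 0, 0.5], [0, 0, 0, -30, 0, 0, 0.5], [0, 0, 0, -40, 0, 0, 0.5], [0, 0, 0, -50, 0, 0, 0.5]]}}

```text
t: 13.0
tool_pos: [0.5563, -0.0212, 0.1298]
orientation: [0.288, 1.546, -0.288]
force: [1.3, 0.8, 0.1]
opening: 0.0466
```

```bash
python3 -c "
from h import *
rep()
print(delta((.5555,-.0208,.121),35))
from plant import optics
for n,(a,b,c,d) in dict(side=(190,290,210,360),top=(150,290,100,260)).items():
    k=optics.read_camera(n); cv2.imwrite(f'pics/{n}3.png',cv2.resize(k['frame'][a:b,c:d,::-1],None,fx=4,fy=4,interpolation=cv2.INTER_CUBIC)[:600])
"
```

```text
t 13.0 p [ 0.5563 -0.0212  0.1298] jaw -21.06 x [ 0.005 -0.001 -1.   ] q [-0.13   0.068  1.719 -0.     1.349  0.238] F [1.3 0.8 0.1] M [-0.016  0.002  0.02 ] op 0.0466
(array([ 0.88,  0.01, -0.09]), array([-56.1,   0.3,   0.1]))
```

View pics/side3.png

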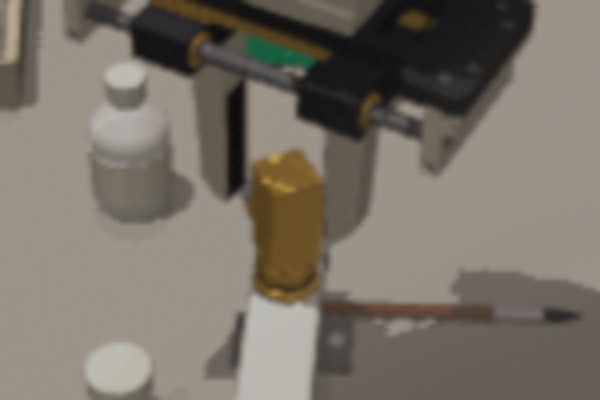

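View pics/top3.png

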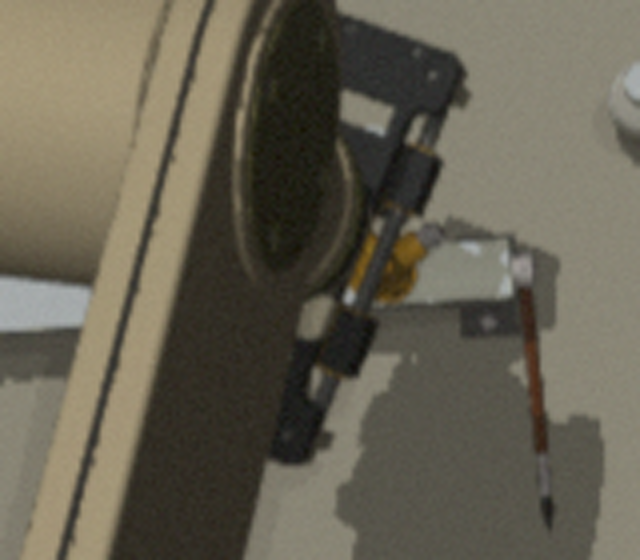

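The nipple now points up-right in the top view, with its mouth at about (432,235), which is the expected -57°. Regripping.

>>> {"method": "jog_arm", "body": {"targets": [[0, 0, 0, -10, 0, 0, 0.5], [0, 0, 0, -20, 0, 0, 0.5], [0, 0, -0.08, -30, 0, 0, 0.5], [0, 0, -0.08, -40, 0, 0, 0.5], [0, 0, -0.08, -50, 0, 0, 0.5]]}}

```text
t: 13.72
tool_pos: [0.5555, -0.0208, 0.1298]
orientation: [-0.396, 1.53, 0.393]
force: [-0.3, -0.4, 0.9]
opening: 0.0464
```

>>> {"method": "jog_arm", "body": {"targets": [[0.4, 0, 0, -6, 0, 0, 0.5], [0.85, 0, 0, -6, 0, 0, 0.5], [0.85, 0, 0, -6, 0, 0, 1], [0.85, 0, 0, -6, 0, 0, 1], [0.85, 0, 0, -6, 0, 0, 1]], "squeeze": 60}}

```text
t: 14.35
tool_pos: [0.5556, -0.021, 0.1215]
orientation: [-0.477, 1.514, 0.473]
force: [-1.6, -1.0, 0.7]
opening: 0.0233
```

>>> {"method": "jog_arm", "body": {"targets": [[0, 0, 0, 0, 0, 0, 1], [0, 0, 0, 0, 0, 0, 1]]}}

```text
t: 14.6
tool_pos: [0.5556, -0.021, 0.1215]
orientation: [-0.477, 1.514, 0.473]
force: [-0.4, -0.4, 0.6]
opening: 0.0236
```

```bash
python3 -c "
from h import *
rep()
"
```

```text
t 14.6 p [ 0.5556 -0.021   0.1215] jaw 34.78 x [ 0.005 -0.001 -1.   ] q [-1.300e-01  7.400e-02  1.729e+00 -1.000e-03  1.334e+00 -7.370e-01] F [-0.4 -0.4  0.6] M [-0.063 -0.062 -0.041] op 0.0236
```

>>> {"method": "jog_arm", "body": {"targets": [[0, 0, 0, 8, 0, 0, 1], [0.01, 0, 0, 16, 0, 0, 1], [0.01, 0, 0, 24, 0, 0, 1], [0.02, 0, 0, 32, 0, 0, 1], [0.02, 0, 0, 40, 0, 0, 1]]}}

```text
t: 15.22
tool_pos: [0.5553, -0.0211, 0.1214]
orientation: [0.074, 1.565, -0.076]
force: [-2.3, -1.1, 1.4]
opening: 0.0235
```

>>> {"method": "jog_arm", "body": {"targets": [[0, 0, 0, 8, 0, 0, 1], [0.01, 0, 0, 16, 0, 0, 1], [0.01, 0, 0, 24, 0, 0, 1], [0.02, 0, 0, 32, 0, 0, 1], [0.03, 0, 0, 40, 0, 0, 1]]}}

```text
t: 15.85
tool_pos: [0.555, -0.0211, 0.1212]
orientation: [0.623, 1.475, -0.623]
force: [-2.5, 0.2, 3.3]
opening: 0.0238
```

```bash
python3 -c "
from h import *
rep()
"
```

```text
t 15.85 p [ 0.555  -0.0211  0.1212] jaw -45.72 x [ 0.004 -0.002 -1.   ] q [-1.300e-01  7.400e-02  1.729e+00 -1.000e-03  1.334e+00  6.690e-01] F [-2.5  0.2  3.3] M [-0.079  0.525  0.249] op 0.0238
```

>>> {"method": "jog_arm", "body": {"targets": [[0, 0, 0, 8, 0, 0, 1], [0, 0, 0, 16, 0, 0, 1], [0.01, 0, 0, 24, 0, 0, 1], [0.01, 0, 0, 32, 0, 0, 1], [0.01, 0, 0, 40.5, 0, 0, 1]]}}

```text
t: 16.48
tool_pos: [0.5548, -0.0209, 0.1212]
orientation: [1.164, 1.234, -1.162]
force: [-1.4, 0.9, 1.3]
opening: 0.0236
```

```bash
python3 -c "
from h import *
rep()
"
```

```text
t 16.48 p [ 0.5548 -0.0209  0.1212] jaw -86.47 x [ 0.003 -0.001 -1.   ] q [-1.290e-01  7.400e-02  1.729e+00 -1.000e-03  1.335e+00  1.380e+00] F [-1.4  0.9  1.3] M [0.151 0.461 0.309] op 0.0236
```

>>> {"method": "jog_arm", "body": {"targets": [[0, 0, 0, 0, 0, 0, 0.5], [0, 0, 0, 0, 0, 0, 0.5], [-3, 0, 0, 0, 0, 0, 0.5], [-6, 0, 0, 0, 0, 0, 0.5], [-9, 0, 0, 0, 0, 0, 0.5]]}}

```text
t: 17.1
tool_pos: [0.5544, -0.0208, 0.212]
orientation: [1.162, 1.235, -1.16]
force: [0.5, -0.1, -1.3]
opening: 0.0463
```

```bash
python3 -c "
from h import *
rep()
print(delta((.42,-.20,.21),-86))
from plant import optics
for n,(a,b,c,d) in dict(side=(210,310,210,360),top=(150,290,100,260)).items():
    k=optics.read_camera(n); cv2.imwrite(f'pics/{n}4.png',cv2.resize(k['frame'][a:b,c:d,::-1],None,fx=4,fy=4,interpolation=cv2.INTER_CUBIC)[:600])
"
```

```text
t 17.1 p [ 0.5544 -0.0208  0.212 ] jaw -86.32 x [ 0.003 -0.001 -1.   ] q [-1.290e-01  8.000e-03  1.628e+00 -1.000e-03  1.502e+00  1.377e+00] F [ 0.5 -0.1 -1.3] M [ 0.025 -0.004 -0.028] op 0.0463
(array([  0.19, -14.57,  17.02]), array([-0.3,  0.1, -0.2]))
```

View pics/side4.png

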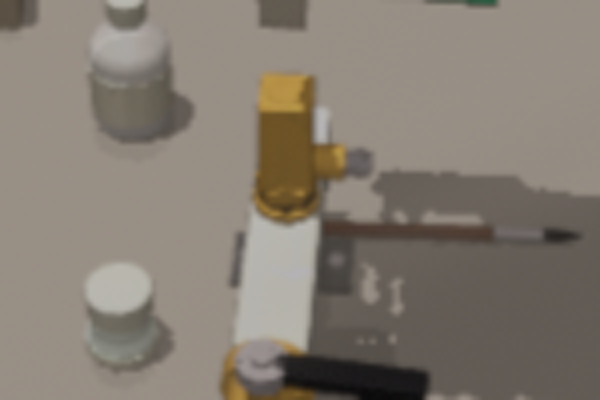

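View pics/top4.png

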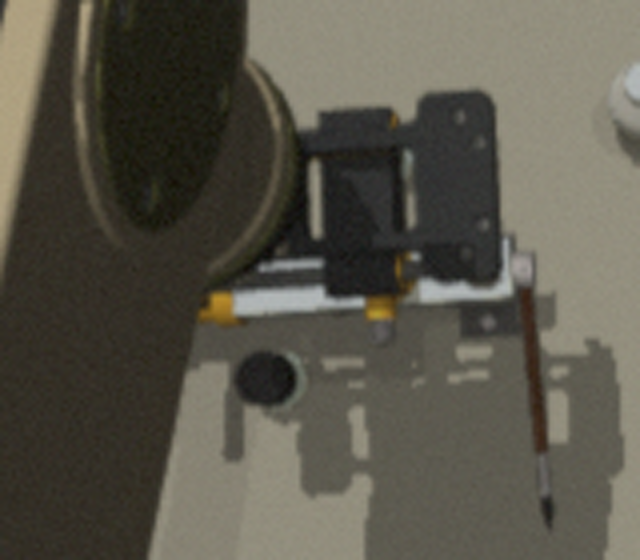

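>>> {"method": "jog_arm", "body": {"targets": [[0, -3.6, 4.3, 0, 0, 0, 0.5], [0, -7.2, 8.6, 0, 0, 0, 0.5], [0, -10.9, 12.8, 0, 0, 0, 0.5], [0, -14.5, 17, 0, 0, 0, 0.5]]}}

```text
t: 17.7
tool_pos: [0.4215, -0.201, 0.2135]
orientation: [1.163, 1.231, -1.155]
force: [-0.1, -0.4, -0.4]
opening: 0.0465
```

```bash
python3 -c "
from h import *
rep()
from plant import optics
for n,(a,b,c,d) in dict(side=(210,310,210,360),top=(170,290,90,260)).items():
    k=optics.read_camera(n); cv2.imwrite(f'pics/{n}5.png',cv2.resize(k['frame'][a:b,c:d,::-1],None,fx=4,fy=4,interpolation=cv2.INTER_CUBIC)[:600]); np.savez(f'{n}5.npz',**k)
"
```

```text
t 17.7 p [ 0.4215 -0.201   0.2135] jaw -86.22 x [ 0.01  -0.002 -1.   ] q [-0.557 -0.246  1.859  0.003  1.519  0.947] F [-0.1 -0.4 -0.4] M [0.035 0.015 0.064] op 0.0465
```

View pics/top5.png

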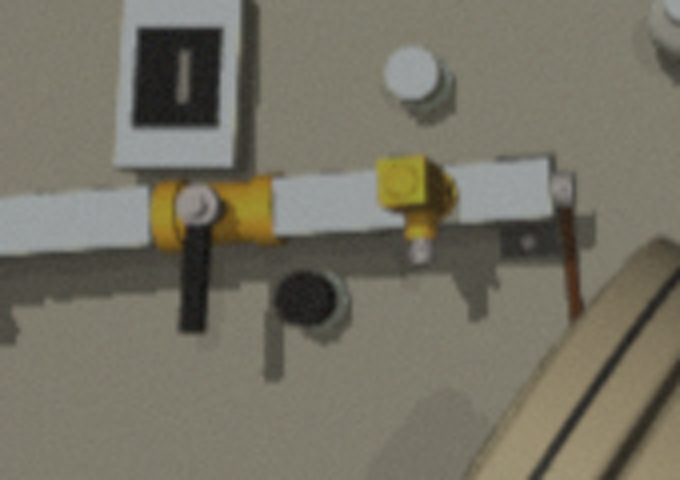

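View pics/side5.png

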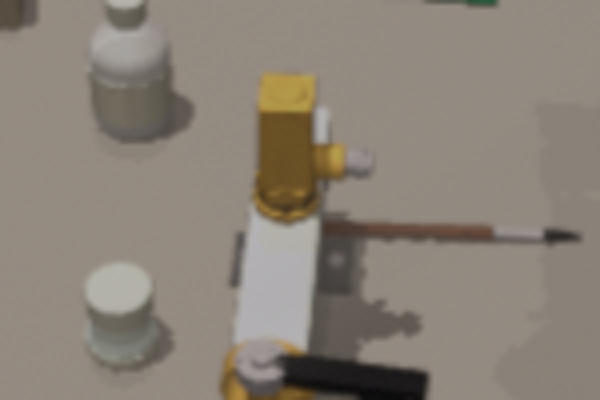

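```bash
python3 - <<'E'
from h import *
np.set_printoptions(precision=4,suppress=True)
T=cam("top5.npz");S=cam("side5.npz")
for n,c,(r0,r1,c0,c1) in (("top",T,(195,240,180,215)),("side",S,(225,270,265,310))):
    f=c["frame"][r0:r1,c0:c1]; hsv=cv2.cvtColor(f,cv2.COLOR_RGB2HSV)
    big=cv2.resize(f,None,fx=16,fy=16,interpolation=cv2.INTER_CUBIC)
    cv2.imwrite(f"pics/{n}5b.png",big[:,:,::-1])
    for v in (150,170):
        m=((hsv[...,1]>120)&(hsv[...,2]>v)).astype(np.uint8)
        cs,_=cv2.findContours(cv2.resize(m*255,None,fx=8,fy=8,interpolation=cv2.INTER_LINEAR)//128,cv2.RETR_EXTERNAL,cv2.CHAIN_APPROX_NONE)
        if not cs: continue
        k=max(cs,key=cv2.contourArea); print(n,v,cv2.minAreaRect(k))
E
```

```text
top 150 ((69.71539306640625, 161.22308349609375), (88.43675994873047, 69.58348846435547), 82.87498474121094)
side 150 ((131.5, 67.5), (71.0, 103.0), 90.0)
side 170 ((131.5, 63.499996185302734), (62.99999237060547, 102.99998474121094), 90.0)
```

View pics/top5b.png

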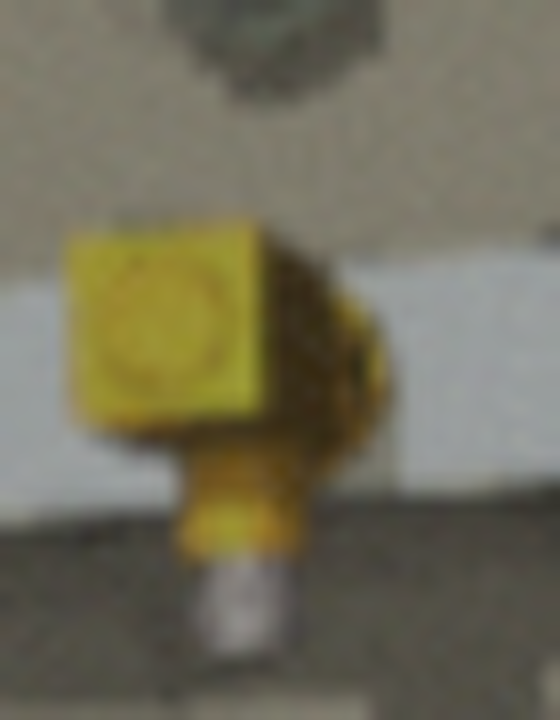

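View pics/side5b.png

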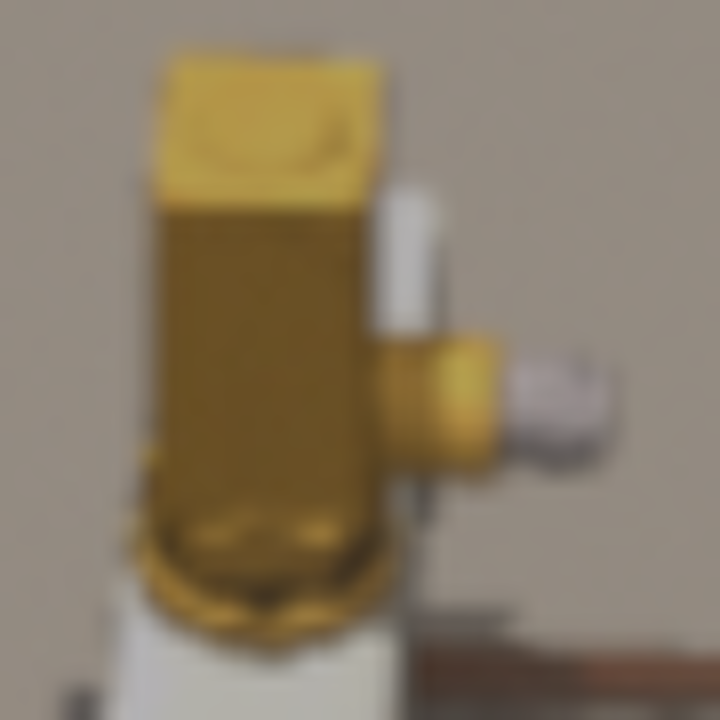

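```bash
python3 - <<'E'
from h import *
np.set_printoptions(precision=4,suppress=True)
T=cam("top5.npz");S=cam("side5.npz")
zt=lambda p:((p[0]+.5)/16-.5+180,(p[1]+.5)/16-.5+195)
zs=lambda p:((p[0]+.5)/16-.5+265,(p[1]+.5)/16-.5+225)
def ang(c,f,a,b,z):
    d=plane(c,f(b),z)-plane(c,f(a),z); return round(float(np.degrees(np.arctan2(d[1],d[0]))),2)
for a,b in [((70,238),(255,222)),((85,418),(262,408)),((70,238),(84,420)),((256,222),(268,406))]: print("T edge",ang(T,zt,a,b,.152)%90)
for a,b in [((175,55),(384,62)),((160,207),(368,208)),((175,55),(160,207)),((384,62),(370,208))]: print("S edge",ang(S,zs,a,b,.152)%90)
# nipple axis: shoulder pair centre -> mouth centre
print("nipple T",ang(T,zt,(242,525),(238,648),.111)%90,ang(T,zt,(245,450),(238,648),.111)%90)
print("nipple S",ang(S,zs,(405,402),(560,415),.111)%90)
m,e=tri(T,zt((238,640)),S,zs((590,415))); print("mouth",m,e)
ctr,e=tri(T,zt((167,320)),S,zs((271,133))); print("top ctr",ctr,e); d=m-ctr; print(np.degrees(np.arctan2(d[1],d[0]))%90,np.hypot(d[0],d[1]))
# rail edges, gradient line fits in top image
g=cv2.cvtColor(T["frame"],cv2.COLOR_RGB2GRAY).astype(float)
for lo,hi in ((0,1),):
  up=[];dn=[]
  for u in list(range(160,184))+list(range(204,226)):
    col=cv2.GaussianBlur(g,(1,3),0)[195:245,u]; m=col>128
    if m.sum()<8: continue
    r=np.where(m)[0]
    def cross(i,j): return 195+i+(128-col[i])/(col[j]-col[i])*(j-i)
    up.append((u,cross(r[0]-1,r[0]))); dn.append((u,cross(r[-1]+1,r[-1])))
  for L in (up,dn):
    L=np.array(L); p=np.polyfit(L[:,0],L[:,1],1); k=abs(np.polyval(p,L[:,0])-L[:,1])<1; p=np.polyfit(L[k,0],L[k,1],1)
    a,b=(110,np.polyval(p,110)),(226,np.polyval(p,226)); d=plane(T,a,.086)-plane(T,b,.086); print("rail",k.sum(),len(k),np.degrees(np.arctan2(d[1],d[0]))-90)
E
```

```text
T edge 4.6299999999999955
T edge 2.8900000000000006
T edge 6.069999999999993
T edge 5.150000000000006
S edge 5.969999999999999
S edge 8.469999999999999
S edge 5.430000000000007
S edge 4.25
nipple T 89.62 89.44999999999999
nipple S 2.039999999999992
mouth [ 0.5191 -0.0229  0.1134] 0.0004971314990154186
top ctr [ 0.5553 -0.0216  0.1515] 0.0006294212747736749
2.0064590499220287 0.0362510559191082
rail 44 45 2.886534526048422
rail 45 45 3.696393809860382
```

```bash
python3 - <<'E'
from h import *
T=cam("top5.npz");S=cam("side5.npz")
def fit(L):
    L=np.array(L,float)
    for _ in range(3):
        p=np.polyfit(L[:,0],L[:,1],1); r=np.abs(np.polyval(p,L[:,0])-L[:,1]); L=L[r<=max(2*r.mean(),.25)]
    return p,len(L),r.mean()
def edge(g,lo,hi):  # strongest gradient subpixel along 1d
    d=np.abs(np.diff(g[lo:hi+1])); i=int(np.argmax(d)); 
    w=d[max(i-1,0):i+2]; k=np.arange(max(i-1,0),max(i-1,0)+len(w)); return lo+ (w*k).sum()/w.sum()+.5
def A(c,a,b,z): d=plane(c,b,z)-plane(c,a,z); return np.degrees(np.arctan2(d[1],d[0]))%90
f=T["frame"].astype(float); ch=f[...,0]-f[...,2]   # yellow-ness (R-B)
V=f.max(2)
print("T scan")
# top face: columns 186..194, rows edges ~209.5 & ~220.5 ; rows 211..219 cols edges ~184.5, ~196
for nm,rng,im in (("upper",(205,214),ch),("lower",(216,224),V)):
    L=[(u,edge(im[:,u],*rng)) for u in range(186,195)]; p,n,r=fit(L); print(nm,n,round(r,2),A(T,(186,np.polyval(p,186)),(195,np.polyval(p,195)),.152))
for nm,rng,im in (("left",(181,189),ch),("right",(193,200),V)):
    L=[(v,edge(im[v],*rng)) for v in range(211,219)]; p,n,r=fit(L); print(nm,n,round(r,2),A(T,(np.polyval(p,211),211),(np.polyval(p,219),219),.152))
# nipple rows centre
for v in range(222,237):
    row=f[v,186:204]; 
    print(v,"RB",ch[v,188:202].astype(int),"V",V[v,188:202].astype(int))
E
```

```text
T scan
upper 9 0.06 6.543722324310295
lower 6 0.19 16.401035782216397
left 8 0.02 3.109191459112594
right 8 0.03 1.6819219066123594
222 RB [25 28 34 35 43 43 46 44 46 46 39 35 35 43] V [86 74 73 66 69 71 75 74 71 68 65 57 55 72]
223 RB [ 3  3 11 32 56 61 74 66 63 56 50 34 45 35] V [120 113  99  80  88  92  96  97  91  83  76  64  72  88]
224 RB [-5  0  3 27 68 77 85 78 67 69 48 42 42 25] V [154 153 138 100 105 108 115 113 104  89  83  76  89 103]
225 RB [-4 -3  2 32 73 84 86 86 70 61 55 33 18 11] V [156 155 147 113 110 117 117 118 108  95  79  78  81  97]
226 RB [-2  2  4 37 86 93 94 97 91 75 57 25  8 10] V [129 126 123 106 126 132 135 132 130 100  88  71  69  70]
227 RB [  7   5  14  62 101 105 105 103 107  83  67  25  12  11] V [ 74  72  78 111 146 152 154 151 149 120  97  72  63  68]
228 RB [ 11  11  19  68  99 100 101 103 104  90  64  27  13  10] V [ 69  67  77 123 147 150 152 153 146 127 102  77  72  74]
229 RB [ 9 13 17 54 74 66 61 58 61 52 45 21 11 11] V [ 71  75  78 103 130 135 142 147 129 113  91  75  72  73]
230 RB [11  7  9 26 27 17 17 13 13 10 16 13 12 11] V [ 72  73  73  83  88 115 133 138 112  96  76  75  73  76]
231 RB [11 11 13 12 10  9 10  7  7  8  7 11 12 13] V [ 74  69  75  74  87 119 133 128 118  99  75  76  77  75]
232 RB [11  9 11  6  9  6  8  7  7  8  7 14 16 12] V [ 72  71  73  76  95 120 131 126 120 100  82  80  80  82]
233 RB [13 10 10  9  7 10  6  6  8  8  6 10 11 13] V [ 76  69  71  77 100 118 137 139 125 101  77  80  79  82]
234 RB [12  9  8 11  9  7  6  8  8  6  5  9 11 11] V [ 75  73  73  77  92 112 134 137 117  91  75  77  80  82]
235 RB [12 11 13 14 13  6  8  7 10 10  9 14 11 10] V [ 80  75  70  76  83 102 117 108  97  87  73  81  81  83]
236 RB [ 9 10 11 11  9 10  9 10  9 11 10 13 13 13] V [82 77 75 74 76 75 71 74 70 78 83 80 82 82]
```

The camera edges give a block yaw of about 2–6°, against 3.7° for the rail. That isn't precise enough to judge squareness, so I'll check by feel: regrip with the jaws exactly square and read the moment.

```bash
python3 -c "
from h import *
rep()
print(delta((.5550,-.0210,.20),-86.3))"
```

```text
t 17.8 p [ 0.42   -0.2034  0.2136] jaw -86.54 x [ 0.008 -0.003 -1.   ] q [-0.562 -0.246  1.859  0.002  1.519  0.948] F [0.  0.3 0.7] M [ 0.08  -0.067  0.002] op 0.0467
(array([  1.41,  14.56, -17.4 ]), array([-0.2,  0.2, -0.5]))
```

>>> {"method": "jog_arm", "body": {"targets": [[0, 4.5, -5, 0, 0.2, -0.5, 0.5], [0, 9, -10.5, 0, 0.2, -0.5, 0.5], [0.5, 13, -15.5, -0.2, 0.2, -0.5, 0.5], [1.4, 14.6, -17.4, -0.2, 0.2, -0.5, 0.5], [1.4, 14.6, -17.4, -0.2, 0.2, -0.5, 0.5]]}}

```text
t: 18.42
tool_pos: [0.5553, -0.018, 0.1978]
orientation: [1.157, 1.244, -1.16]
force: [-0.8, -0.4, 0.6]
opening: 0.0465
```

```bash
python3 -c "
from h import *
rep()
print(delta((.5550,-.0210,.121),-86.3))"
```

```text
t 18.43 p [ 0.5553 -0.018   0.1978] jaw -86.04 x [-0.004  0.    -1.   ] q [-0.125  0.025  1.637  0.     1.483  1.377] F [-0.8 -0.4  0.6] M [ 0.018 -0.01  -0.018] op 0.0465
(array([ 7.68, -0.03,  0.3 ]), array([ 0.3, -0. ,  0.2]))
```

>>> {"method": "jog_arm", "body": {"targets": [[2.5, 0, 0.3, 0.3, 0, 0.2, 0.5], [5.5, 0, 0.3, 0.3, 0, 0.2, 0.5], [7.7, 0, 0.3, 0.3, 0, 0.2, 0.5], [7.7, 0, 0.3, 0.3, 0, 0.2, 0.5]]}}

```text
t: 18.92
tool_pos: [0.553, -0.0214, 0.1184]
orientation: [1.161, 1.243, -1.165]
force: [0.2, -0.1, -0.0]
opening: 0.0467
```

```bash
python3 -c "
from h import *
rep()
print(delta((.5550,-.0210,.121),-86.3))"
```

```text
t 18.93 p [ 0.553  -0.0214  0.1184] jaw -86.35 x [-0.005  0.001 -1.   ] q [-0.132  0.08   1.728  0.     1.338  1.375] F [ 0.2 -0.1 -0. ] M [-0.03   0.016 -0.055] op 0.0467
(array([-0.26,  0.2 , -0.03]), array([-0. , -0.1,  0.3]))
```

>>> {"method": "jog_arm", "body": {"targets": [[-0.25, 0.2, 0, 0, 0, 0.3, 0.5], [-0.25, 0.2, 0, 0, 0, 0.3, 0.5], [-0.25, 0.2, 0, 0, 0, 0.3, 1], [-0.25, 0.2, 0, 0, 0, 0.3, 1], [-0.25, 0.2, 0, 0, 0, 0.3, 1]], "squeeze": 30}}

```text
t: 19.55
tool_pos: [0.5552, -0.021, 0.1211]
orientation: [1.164, 1.24, -1.161]
force: [-0.2, 1.3, 1.4]
opening: 0.0236
```

```bash
python3 -c "
from h import *
rep()"
```

```text
t 19.55 p [ 0.5552 -0.021   0.1211] jaw -86.33 x [ 0.001  0.002 -1.   ] q [-0.131  0.078  1.726  0.002  1.338  1.375] F [-0.2  1.3  1.4] M [0.108 0.083 0.024] op 0.0236
```

>>> {"method": "jog_arm", "body": {"targets": [[0, 0, 0, 0, 0, 0, 1], [0, 0, 0, 0, 0, 0, 1]], "squeeze": 60}}

```text
t: 19.8
tool_pos: [0.5552, -0.0209, 0.1212]
orientation: [1.164, 1.239, -1.16]
force: [-1.1, 0.3, 0.8]
opening: 0.0236
```

```bash
python3 -c "
from h import *
rep()"
```

```text
t 19.8 p [ 0.5552 -0.0209  0.1212] jaw -86.33 x [ 0.001  0.002 -1.   ] q [-0.131  0.078  1.726  0.002  1.338  1.375] F [-1.1  0.3  0.8] M [0.073 0.113 0.11 ] op 0.0236
```

>>> {"method": "jog_arm", "body": {"targets": [[0, 0, 0, -1, 0, 0, 1], [0, 0, 0, -1, 0, 0, 1]]}}

```text
t: 20.05
tool_pos: [0.5552, -0.0209, 0.1212]
orientation: [1.15, 1.248, -1.147]
force: [-0.3, 0.5, 0.5]
opening: 0.0237
```

```bash
python3 -c "
from h import *
rep()"
```

```text
t 20.05 p [ 0.5552 -0.0209  0.1212] jaw -85.3 x [ 0.001  0.002 -1.   ] q [-0.131  0.078  1.726  0.002  1.338  1.357] F [-0.3  0.5  0.5] M [0.072 0.066 0.004] op 0.0237
```

>>> {"method": "jog_arm", "body": {"targets": [[0, 0, 0, 3, 0, 0, 1], [0, 0, 0, 3, 0, 0, 1]]}}

```text
t: 20.3
tool_pos: [0.5552, -0.0209, 0.1211]
orientation: [1.189, 1.224, -1.186]
force: [-0.2, 0.4, 1.2]
opening: 0.0234
```

```bash
python3 -c "
from h import *
rep()"
```

```text
t 20.3 p [ 0.5552 -0.0209  0.1211] jaw -88.27 x [ 0.001  0.002 -1.   ] q [-0.131  0.078  1.726  0.002  1.338  1.409] F [-0.2  0.4  1.2] M [0.028 0.098 0.243] op 0.0234
```

Zero moment occurs at jaw -85.3°, so the block is about 1° short of square. The grip winds up about 0.08 N m per degree, so I'll turn a little further.

>>> {"method": "jog_arm", "body": {"targets": [[0, 0, 0, 1.7, 0, 0, 1], [0, 0, 0, 1.7, 0, 0, 1]]}}

```text
t: 20.55
tool_pos: [0.5552, -0.021, 0.1212]
orientation: [1.211, 1.21, -1.208]
force: [-0.2, 0.8, 1.5]
opening: 0.0235
```

```bash
python3 -c "
from h import *
rep()"
```

```text
t 20.55 p [ 0.5552 -0.021   0.1212] jaw -89.98 x [ 0.001  0.002 -1.   ] q [-0.131  0.078  1.726  0.002  1.338  1.439] F [-0.2  0.8  1.5] M [0.074 0.072 0.216] op 0.0235
```

>>> {"method": "jog_arm", "body": {"targets": [[0, 0, 0, -3.5, 0, 0, 1], [0, 0, 0, -3.5, 0, 0, 1]]}}

```text
t: 20.8
tool_pos: [0.5552, -0.0209, 0.1212]
orientation: [1.166, 1.238, -1.162]
force: [-0.2, 0.1, 0.6]
opening: 0.0236
```

```bash
python3 -c "
from h import *
rep()"
```

```text
t 20.8 p [ 0.5552 -0.0209  0.1212] jaw -86.49 x [ 0.001  0.002 -1.   ] q [-0.131  0.078  1.725  0.002  1.338  1.378] F [-0.2  0.1  0.6] M [ 0.097  0.068 -0.008] op 0.0236
```

Zero moment is now at jaw -86.5°, which puts the block at 3.5° against 3.7° for the rail, so it's square. I'll release and go up. I'll also check how far the compressor's dark handle reaches towards the tap.

>>> {"method": "jog_arm", "body": {"targets": [[0, 0, 0, 0, 0, 0, 0.5], [0, 0, 0, 0, 0, 0, 0.5], [-3, 0, 0, 0, 0, 0, 0.5], [-6, 0, 0, -4, 0, 0, 0.5], [-9, 0, 0, -12, 0, 0, 0.5]]}}

```text
t: 21.42
tool_pos: [0.555, -0.0212, 0.212]
orientation: [1.007, 1.327, -1.004]
force: [0.2, 0.6, 0.2]
opening: 0.0465
```

```bash
python3 - <<'E'
from h import *
rep()
a=cv2.imread("pics/top0.png")[180:280,0:120]; cv2.imwrite("pics/t6.png",cv2.resize(a,None,fx=5,fy=5,interpolation=cv2.INTER_CUBIC))
a=cv2.imread("pics/side0.png")[320:420,190:320]; cv2.imwrite("pics/s6.png",cv2.resize(a,None,fx=5,fy=5,interpolation=cv2.INTER_CUBIC))
E
```

```text
t 21.43 p [ 0.555  -0.0212  0.212 ] jaw -74.32 x [ 0.     0.002 -1.   ] q [-0.132  0.013  1.624  0.002  1.505  1.165] F [0.2 0.6 0.2] M [0.002 0.011 0.041] op 0.0465
```

View pics/t6.png

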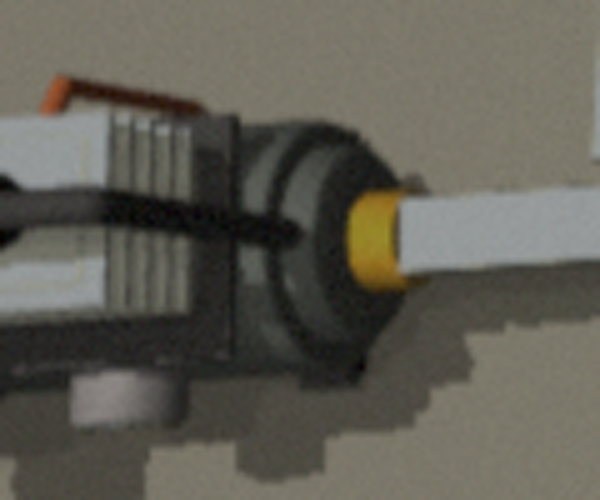

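View pics/s6.png

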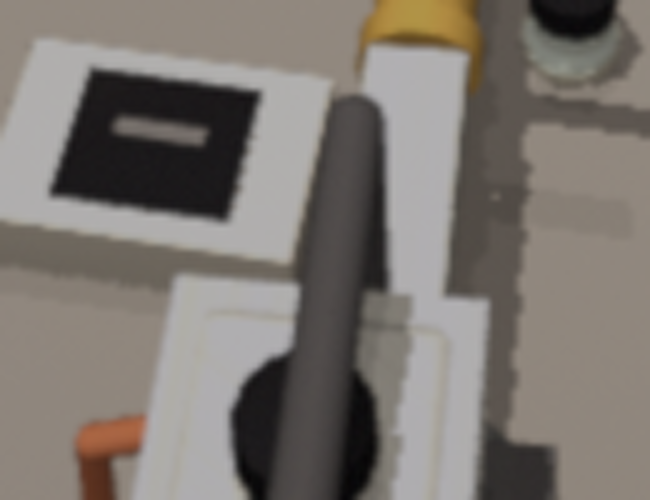

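```bash
python3 - <<'E'
from h import *
T=cam("top0.npz");S=cam("side0.npz")
print(tri(T,(298/5,180+232/5),S,(190+357/5,320+100/5)))
print("motor corner",tri(T,(107/5,180+118/5),S,(190+180/5,320+275/5)))
print(delta((.4959,.0905,.19),93.7))
E
```

```text
(array([0.53803026, 0.21751371, 0.18135973]), np.float64(0.013856964679785254))
motor corner (array([0.57331026, 0.28165357, 0.19808641]), np.float64(0.0017104381372236876))
(array([  2.21,  -2.67, -12.34]), array([-1.68e+02,  1.00e-01, -1.00e-01]))
```

>>> {"method": "jog_arm", "body": {"targets": [[0, 0, -4, -10, 0, 0, 0.5], [0, -1, -8, -20, 0, 0, 0.5], [0, -2, -11.5, -30, 0, 0, 0.5], [0, -2, -11.5, -40, 0, 0, 0.5], [0, -2, -11.5, -50, 0, 0, 0.5]]}}

```text
t: 22.05
tool_pos: [0.5044, 0.0847, 0.2122]
orientation: [0.329, 1.545, -0.326]
force: [0.3, 0.1, -0.2]
opening: 0.0466
```

>>> {"method": "jog_arm", "body": {"targets": [[0, 0, 0, -10, 0, 0, 0.5], [0, 0, 0, -20, 0, 0, 0.5], [0, 0, 0, -30, 0, 0, 0.5], [0, 0, 0, -40, 0, 0, 0.5], [0, 0, 0, -50, 0, 0, 0.5]]}}

```text
t: 22.68
tool_pos: [0.5044, 0.0846, 0.2122]
orientation: [-0.359, 1.539, 0.362]
force: [-0.1, -0.2, -0.7]
opening: 0.0464
```

>>> {"method": "jog_arm", "body": {"targets": [[0, 0, 0, -10, 0, 0, 0.5], [0, 0, 0, -20, 0, 0, 0.5], [0, 0, 0, -30, 0, 0, 0.5], [0, 0, 0, -40, 0, 0, 0.5], [0, 0, 0, -50, 0, 0, 0.5]]}}

```text
t: 23.3
tool_pos: [0.5044, 0.0846, 0.2122]
orientation: [-1.035, 1.309, 1.036]
force: [-0.2, -0.9, -0.5]
opening: 0.0463
```

```bash
python3 - <<'E'
from h import *
rep()
print(delta((.5029,.0910,.15),93.7))
E
```

```text
t 23.3 p [0.5044 0.0846 0.2122] jaw 76.64 x [ 0.001  0.002 -1.   ] q [ 0.065 -0.109  1.741  0.002  1.509 -1.273] F [-0.2 -0.9 -0.5] M [ 0.013 -0.166  0.06 ] op 0.0463
(array([6.22, 0.3 , 0.58]), array([-17.1,   0.1,   0. ]))
```

>>> {"method": "jog_arm", "body": {"targets": [[2, 0.3, 0.6, -9, 0, 0, 0.5], [5, 0.3, 0.6, -17, 0, 0, 0.5], [6.2, 0.3, 0.6, -17, 0, 0, 0.5], [6.2, 0.3, 0.6, -17, 0, 0, 0.5]]}}

```text
t: 23.8
tool_pos: [0.5023, 0.0911, 0.1495]
orientation: [-1.252, 1.18, 1.255]
force: [0.4, 0.8, 0.5]
opening: 0.0465
```

```bash
python3 - <<'E'
from h import *
rep()
print(delta((.5029,.0910,.0965),93.7))
from plant import optics
k=optics.read_camera('side'); cv2.imwrite('pics/side7.png',cv2.resize(k['frame'][210:360,210:360,::-1],None,fx=4,fy=4,interpolation=cv2.INTER_CUBIC))
E
```

```text
t 23.8 p [0.5023 0.0911 0.1495] jaw 93.44 x [-0.001  0.001 -1.   ] q [ 0.078 -0.069  1.819  0.002  1.392 -1.553] F [0.4 0.8 0.5] M [ 0.087 -0.128 -0.035] op 0.0465
(array([ 5.3 , -0.07, -0.02]), array([-0.3,  0.1, -0.1]))
```

View pics/side7.png

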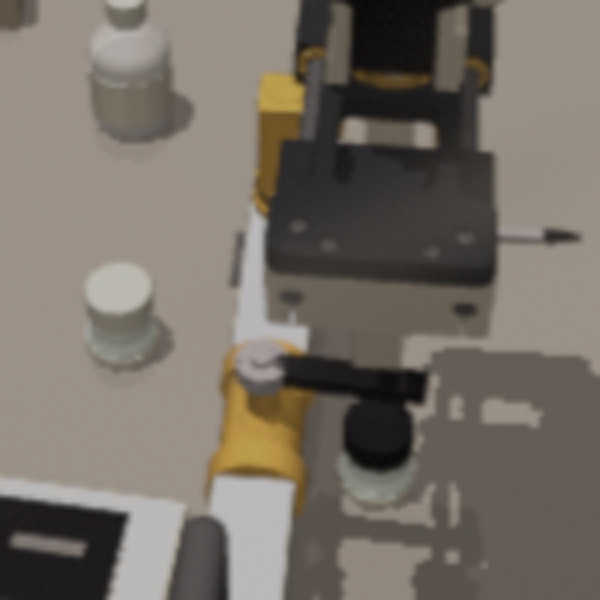

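The side view shows the hand above the lever, which runs from about (280,370) to (425,385), with the block behind it clear. Lowering and closing gently.

>>> {"method": "jog_arm", "body": {"targets": [[2.5, -0.05, 0, 0, 0, 0, 0.5], [5.2, -0.05, 0, 0, 0, 0, 0.5], [5.2, -0.05, 0, 0, 0, 0, 0.7], [5.2, -0.05, 0, 0, 0, 0, 1], [5.2, -0.05, 0, 0, 0, 0, 1]], "squeeze": 8}}

```text
t: 24.48
tool_pos: [0.5048, 0.0914, 0.1004]
orientation: [-1.254, 1.176, 1.252]
force: [-0.4, -0.0, -0.5]
opening: 0.0212
```

>>> {"method": "jog_arm", "body": {"targets": [[0, 0, 0, 0, 0, 0, 1], [0, 0, 0, 0, 0, 0, 1]]}}

```text
t: 24.72
tool_pos: [0.5051, 0.0916, 0.1011]
orientation: [-1.254, 1.175, 1.251]
force: [-2.0, 2.1, 1.2]
opening: 0.0119
```

```bash
python3 - <<'E'
from h import *
rep()
for a in (9,18,27,36,45,54,63,72,81,90): print(a,round(4.5*(np.cos(np.radians(a))-1),2),round(4.5*np.sin(np.radians(a)),2))
E
```

```text
t 24.73 p [0.5051 0.0916 0.1011] jaw 93.45 x [ 0.004  0.002 -1.   ] q [ 0.078 -0.02   1.864  0.002  1.293 -1.553] F [-2.   2.1  1.2] M [0.284 0.166 0.011] op 0.0119
9 -0.06 0.7
18 -0.22 1.39
27 -0.49 2.04
36 -0.86 2.65
45 -1.32 3.18
54 -1.85 3.64
63 -2.46 4.01
72 -3.11 4.28
81 -3.8 4.44
90 -4.5 4.5
```

>>> {"method": "jog_arm", "body": {"targets": [[0, -0.05, 0.67, 9, 0, 0, 1], [0, -0.21, 1.33, 18, 0, 0, 1], [0, -0.47, 1.95, 27, 0, 0, 1], [0, -0.82, 2.53, 36, 0, 0, 1], [0, -1.26, 3.04, 45, 0, 0, 1]]}}

```text
t: 25.35
tool_pos: [0.5158, 0.1226, 0.1012]
orientation: [-0.656, 1.465, 0.656]
force: [0.7, -1.7, -0.8]
opening: 0.0121
```

```bash
python3 - <<'E'
from h import *
rep()
E
```

```text
t 25.35 p [0.5158 0.1226 0.1012] jaw 48.16 x [ 0.004  0.001 -1.   ] q [ 1.360e-01  2.600e-02  1.817e+00  1.000e-03  1.294e+00 -7.050e-01] F [ 0.7 -1.7 -0.8] M [-0.313 -0.092  0.032] op 0.0121
```

>>> {"method": "jog_arm", "body": {"targets": [[0, -0.05, 0.67, 9, 0, 0, 1], [0, -0.21, 1.33, 18, 0, 0, 1], [0, -0.47, 1.95, 27, 0, 0, 1], [0, -0.82, 2.53, 36, 0, 0, 1], [0, -1.31, 3.1, 46, 0, 0, 1]]}}

```text
t: 25.98
tool_pos: [0.5457, 0.1368, 0.1011]
orientation: [-0.025, 1.568, 0.026]
force: [-13.3, -6.0, 1.2]
opening: 0.013
```

```bash
python3 - <<'E'
from h import *
rep()
E
```

```text
t 25.98 p [0.5457 0.1368 0.1011] jaw 1.86 x [ 0.002  0.001 -1.   ] q [0.154 0.114 1.725 0.    1.3   0.122] F [-13.3  -6.    1.2] M [-1.148  2.682  0.137] op 0.013
```

The lever is against its stop, with 13 N of resistance and a jaw yaw of 1.9°. Releasing and backing away.

>>> {"method": "jog_arm", "body": {"targets": [[0, 0, 0, 0, 0, 0, 0.5], [0, 0, 0, 0, 0, 0, 0.5], [0, 0, 0, 0, 0, 0, 0.5], [-3, 0, 0, 0, 0, 0, 0.5], [-7, 0, 0, 0, 0, 0, 0.5]]}}

```text
t: 26.6
tool_pos: [0.5446, 0.1365, 0.1707]
orientation: [-0.026, 1.571, 0.027]
force: [0.3, 0.1, 0.2]
opening: 0.0463
```

```bash
python3 - <<'E'
from h import *
rep()
print(delta((.50,-.13,.25),2))
E
```

```text
t 26.6 p [0.5446 0.1365 0.1707] jaw 1.93 x [-0.  0. -1.] q [0.154 0.053 1.658 0.    1.43  0.12 ] F [0.3 0.1 0.2] M [-0.028 -0.135 -0.001] op 0.0463
(array([ -7.94, -26.48,  -5.35]), array([-0.1, -0. , -0. ]))
```

>>> {"method": "jog_arm", "body": {"targets": [[-5, 0, -2, 0, 0, 0, 0.5], [-8, -4, -6, 0, 0, 0, 0.5], [-8, -9, -9, 0, 0, 0, 0.5], [-8, -14.5, -11, 0, 0, 0, 0.5], [-8, -20, -12, 0, 0, 0, 0.5]]}}

```text
t: 27.22
tool_pos: [0.4306, -0.0688, 0.2513]
orientation: [-0.028, 1.569, 0.028]
force: [1.7, 0.1, -1.1]
opening: 0.0462
```

>>> {"method": "jog_arm", "body": {"targets": [[0, -5, 0, 0, 0, 0, 0.5], [0, -10, 0, 0, 0, 0, 0.5], [0, -14, 0, 0, 0, 0, 0.5], [0, -14, 0, 0, 0, 0, 0.5]]}}

```text
t: 27.72
tool_pos: [0.4351, -0.211, 0.2513]
orientation: [-0.027, 1.569, 0.025]
force: [-1.0, 0.4, 0.5]
opening: 0.0465
```

```bash
python3 -c "
from h import *
rep()
from plant import optics
for n,(a,b,c,d) in dict(side=(210,360,190,370),top=(160,280,60,260)).items():
    k=optics.read_camera(n); cv2.imwrite(f'pics/{n}8.png',cv2.resize(k['frame'][a:b,c:d,::-1],None,fx=4,fy=4,interpolation=cv2.INTER_CUBIC)[:600]); np.savez(f'{n}8.npz',**k)
    d=np.abs(k['frame'].astype(int)-np.load(f'{n}0.npz')['frame']).max(2); cv2.imwrite(f'pics/{n}8d.png',((d>40)*255).astype(np.uint8))
"
```

```text
t 27.73 p [ 0.4351 -0.211   0.2513] jaw 1.9 x [ 0.002 -0.001 -1.   ] q [-0.558 -0.203  1.754  0.     1.588 -0.591] F [-1.   0.4  0.5] M [-0.029 -0.078  0.01 ] op 0.0465
```

View pics/side8.png

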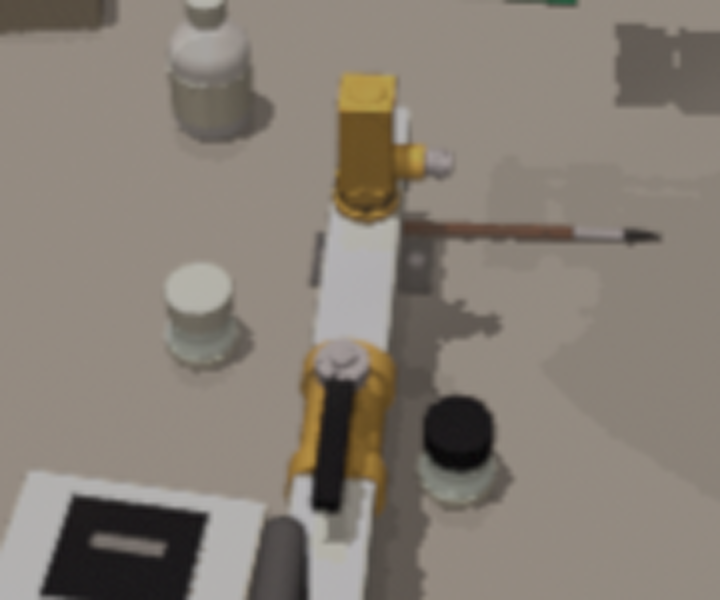

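View pics/top8.png

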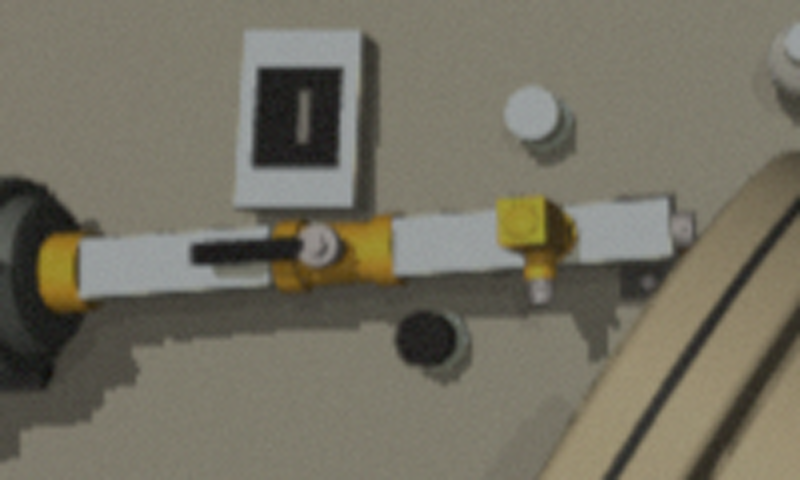

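The lever now lies along the rail: in the top view its tip is at about (192,252) and its pivot at about (318,243). The nipple points to the front, with its mouth at about (540,290). The jars, box, bottle and brush are at the same pixels as before. Handing in.

```bash
python3 -c "
from plant import ticket
print(ticket.close_job())"
```

```text
the job is handed in; nothing more can be done
None
```

The outlet block is screwed down with its outlet facing the front. The tap is open and nothing is held. I handed the job in at about 28 s, and no verdict came back.

**Outlet block:**
- I turned it clockwise about 1.16 turns in three grips.
- The torque stepped from about 0.05 to 0.26 N m between 0.51 and 0.60 turn, so it stopped about 0.55–0.65 turn past the first squeeze. That is above the quarter-turn minimum and below the crushing limit.
- A regrip check by feel found it about 1° short of square, so I nudged it further. The moment was then zero at a block yaw of about 3.5°, against 3.7° for the rail.
- The camera check on squareness was weaker. Edges of the block's top face gave yaws between about 2° and 6°, and rough picks on the nipple came out up to 4° below the rail. One edge gave 16°, which I ignored as a bad fit. I relied on the feel measurement.

**Tap:** I swung the lever about 91° clockwise onto its stop and felt about 13 N there. The last pictures show it lying along the rail, pointing to the tank.

**Rest of the bench:** The jars, box, thinner bottle and brush show no movement in the last pictures. I did not look again at the knife and figurine on the mat, but the arm did not work near them. The hand was well clear of everything at hand-in.

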